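# Hang the tea caddy over the rail

## Robot

A 6-joint arm with a two-finger parallel gripper is mounted at the origin on the work surface. World frame = base frame: x ahead of the robot, y to its left, z up, the work surface at z = 0. Lengths are in mm, angles in degrees, forces in N, time in s.
With the tool pointing down it reaches from about 300 to 850 mm from the base axis. Payload 4.2 kg.
Tool frame: the origin (TCP) lies midway between the tips of the shut fingers; the grasp point (between the pads) lies 19 mm behind it (env.grasp_offset is the distance from the TCP to the grasp point, in mm); z points along the fingers, y is the line along which they close (so a half turn about z gives the same grasp; the last joint's range is limited). The gripper opens to 91 mm and grips with 3 to 60 N. Pads are 32 mm wide; open, the fingers measure 118 mm over their backs; the gripper's body (76 mm by 178 mm) begins 60 mm behind the grasp point.
Start: joints at [-75.287, 18.312, 89.639, -0, 72.044, -1.146], TCP at [157.138, -553.128, 213.976] pointing down, gripper open.
Joint ranges: [-177.97, 177.97], [-48.28, 115.42], [12.27, 149.76], [-77.06, 257.06], [2.81, 150.46], [-146.56, 146.56]. Speed limits (degrees/s): [147.25, 147.25, 180, 180, 180, 180].

## Interface

Orientations are given as [roll, pitch, yaw] about the fixed x, y, z axes, in that order (R = Rz(yaw) Ry(pitch) Rx(roll)).
In Python, from workcell import env, optics gives the robot as it stands. The module is installed in compiled form; this text tells all that it offers.
- The arm moves only by the tool send_rows, never from a script. Its argument "targets" is a list that holds one entry, the list of rows, each a list of 7 numbers: the turn, a rotation vector about the world's x, y, z scaled (see below), then the shift along the world's x, y, z scaled (see below), then the closure, from -1 (fully open) to 1 (shut). In form: [[[rx, ry, rz, x, y, z, gripper], ...]]. A call has 1 to 12 rows; each row shifts and turns the commanded pose from where the row before left it; what a row does not reach is not made up. The controller multiplies each number of a shift by 0.2 m and each number of a turn by pi/2 rad. A row lasts 1/10 s, in which the tool goes at most 50 mm and 8.59 degrees, less where a joint would pass 70% of its speed; a pose out of reach is approached as far as the arm can. A call with a number of a shift or a turn outside -1 to 1 is refused whole. A call with a gripper value outside its range is refused whole. The fingers move at their own pace and stop on an object; "grip_force" is the grip in N (left out, the last holds). Time passes only in rows, so rows that do not move let the fingers close. It gives the time, the measured TCP pose, the force, the opening and the grip force at its end, in the units of the state.
- env.state(): the state, without advancing time (a new reading comes with each control period).
- optics.grab_frame(name): name is "scene" or "top" or "wrist"; returns (picture, depth): 420x560x3 uint8, red, green, blue; 420x560 float32, mm along the optical axis (not along the pixel's ray), 0 where there is no reading.
- optics.camera_info(name): a dict with "camera_matrix" (3x3 intrinsics, pixels), "k1" (the pictures are not rectified: a ray, as slopes to the right and down, at radius r is drawn at 1 + k1 r^2 times it, then the intrinsics apply), "R" (3x3) and "t" (3): a world point X has camera coordinates R X + t; the wrist camera has in their place "mount" (4x4, takes a point from camera to tool coordinates, whose origin is the TCP and whose axes are the flange's). Camera axes: x right, y down, z forward; pixel columns grow to the right and rows downward; lengths in mm; the calibration is good to about 2 mm. A picture is of the moment at which its call begins: read the wrist's pose just before it. camera_info takes no time and is no camera call.
- env.job_done(): hands the job in; it is judged then, once.
Trained networks look in the newest picture that a camera, given by its name, has taken for a name from the list of things; names that differ only in an ending like _2 or _b are one class to them, and where a whole thing is asked for, a point or a joint stands for the part that bears it (a point fixed in the world has none). Each returns a list of dicts, best first, with "conf" (0 to 1); they miss things now and then, are a little off and sometimes report something else, mostly with a low value. They report only what shows in the picture. A call takes as long as a camera call. They do not tell look-alikes from the thing itself.
- optics.silhouettes(camera, name): "mask" (420x560 bool, what is visible of it) and "at" ([column, row] in pixels, amid what is visible of it).
- optics.place_of(camera, name): "at" ([column, row] in pixels: a listed point, or the origin of a listed thing).
The state is a dict: "time_s": time; "qpos": joint angles; "qvel": joint speeds; "effort": joint torques, N m; "ee_pos": TCP position; "ee_rot": TCP orientation; "force": force on the tool from outside, world axes, zero at the start; "torque": the same for the moment, N m; "gripper_width": finger opening in mm; "gripper_force": force on a finger pad.
Only numpy, scipy, OpenCV 4.12 (cv2) and the standard library are available. Lean on these libraries where they do the work, as an engineer would, in place of code of your own. Each camera call takes 0.05 s, during which the arm holds its last target. There are 200 camera calls.

## Task

Pick up the longer of the two steel saddle caddies by its wooden grip and hang it astride the middle of the steel rail, one pocket on each side of the bar. Lower it onto the bar rather than dropping it, let it hang level and still, and leave the shorter caddy standing where it is.

Things in the scene. Friction and masses are not known exactly. Their poses are not given: they have to be found in the camera images.
- long_caddy_center (a point): Longer steel caddy, 0.2-0.45 kg: 120 mm long (y), 98 wide (x), 128 high; this point 64 above its foot. Two pockets beside a tunnel along y, 44 wide, open below and at its ends, roofed by a self-centring ridged bridge (underside 93 above the foot). Wooden grip on top: 14 thick (x), 56 long, 95-128 above the foot; pinch along x, 50 above this point. Both ways round are alike.
- short_caddy_center (a point): Shorter steel caddy, same cross-section, height and material but only 70 mm long in y, with a 40 mm grip. It stands loose on the counter and is to stay there. This point is its centre, 64 mm above its foot; z up.
- rail_mid (a point): Middle of the fixed rail, on the bar's centre line, 150 mm above the counter. Level round steel bar, 16 mm thick, along y, 260 mm long between two thin posts (22 mm balls on top, feet 100 mm long in x). Nothing stands above or below the bar between the posts. A caddy hung on it has its centre 21 mm below this point.
Not all that is in view belongs to the job. Leave any turquoise look-alike of the part that bears short_caddy_center alone. Leave any pink look-alike of the part that bears long_caddy_center alone.

How it is judged (in metres and radians):
At the end, for the whole second after the job is handed in: Longer caddy hangs at rest astride the bar, a pocket each side: centre within 15 mm of the bar sideways, 40 mm of its middle lengthwise, 11 to 31 mm below its centre line; along the bar and upright within 10 degrees. Shorter caddy upright, within 20 mm of its start (x of long_caddy_center in the frame of rail_mid between -0.015 and 0.015 m and y of long_caddy_center in the frame of rail_mid between -0.04 and 0.04 m and z of long_caddy_center in the frame of rail_mid between -0.031 and -0.011 m and angle between the y axis of long_caddy_center and the y axis of rail_mid, either way round below 0.18 rad and angle between long_caddy_center's own z axis and vertical below 0.18 rad and linear speed of long_caddy below 0.03 m/s and angular speed of long_caddy below 0.4 rad/s and angle between short_caddy_center's own z axis and vertical below 0.1 rad and distance of short_caddy_center from where it was at the start of the episode below 0.02 m); the robot touches nothing.
It fails at once if the longer caddy is dropped (falls freely by more than about 15 mm) (linear speed of long_caddy above 0.55 m/s and contact force between the fingers and long_caddy below 0.05 N).
It fails at once if the shorter caddy is lifted, knocked over or pushed more than 20 mm (distance of short_caddy_center from where it was at the start of the episode above 0.02 m or angle between short_caddy_center's own z axis and vertical above 0.25 rad).
It also fails if it takes over 43 s, if anything falls off the work surface, if the arm or the gripper's body presses on something with over 40 N, if the wrist force passes 120 N, or if a joint passes its speed limit or range.

## Working session

There is one attempt and no reset: what is moved stays moved. The work goes in short steps, Python scripts to look and compute and a tool call to move; the robot and the scene stay as the last step left them, time stands still between calls to the robot, and variables do not carry over. Pictures are saved under pics/ and viewed, at most 10 in all, crops included, and the job is handed in when it is done.

Besides the shell and the picture viewer there is one more tool, called after "Emit:" by a JSON object that holds its "op" and its "data", one argument or row to a line. send_rows: Moves the arm, as the interface text tells. Its arguments: {"type":"object","properties":{"targets":{"type":"array"},"grip_force":{"type":"number"}},"required":["targets"]}

```bash
mkdir -p pics
cat > h.py <<'E'
import numpy as np, cv2
from workcell import env, optics
from scipy.spatial.transform import Rotation as Ro
def rays(cam,uv):
    i=optics.camera_info(cam); K=np.array(i["camera_matrix"]); 
    return cv2.undistortPoints(np.array(uv,float).reshape(-1,1,2),K,np.array([i["k1"],0,0,0,0],float)).reshape(-1,2)
def world(cam,uv,d,st=None):
    i=optics.camera_info(cam); r=rays(cam,uv); d=np.array(d,float).reshape(-1,1)
    P=np.hstack([r*d,d])
    if cam=="wrist":
        M=np.array(i["mount"]); P=P@M[:3,:3].T+M[:3,3]
        st=st or env.state(); R=Ro.from_euler('xyz',st["ee_rot"],degrees=True).as_matrix()
        return P@R.T+np.array(st["ee_pos"])
    return (P-np.array(i["t"]))@np.array(i["R"])
def cloud(cam,mask,depth,st=None):
    v,u=np.nonzero(mask&(depth>0)); return world(cam,np.c_[u,v],depth[v,u],st)
E
python3 - <<'E'
from h import *
print(env.state())
for c in ["scene","top"]:
    im,d=optics.grab_frame(c); cv2.imwrite(f"pics/{c}0.png",im[:,:,::-1]); np.savez(f"{c}0.npz",im=im,d=d)
    for n in ["long_caddy_center","short_caddy_center","rail_mid"]:
        for s in optics.place_of(c,n):
            a=np.array(s["at"]);print(c,n,"place",a.round(),round(s["conf"],2))
        if n=="rail_mid": continue
        for s in optics.silhouettes(c,n):
            P=cloud(c,s["mask"],d); 
            print(c,n,np.round(s["at"]),round(s["conf"],2),s["mask"].sum(),np.percentile(P,[2,50,98],axis=0).round().tolist(), np.median(im[s["mask"]],axis=0))
E
```

```text
{'time_s': 0.0, 'qpos': array([-7.52867412e+01,  1.83511080e+01,  8.97069010e+01, -1.46367362e-04,
        7.20433718e+01, -1.14301741e+00]), 'qvel': array([ 0.02003088, -0.0736911 , -0.06493652,  0.11052306,  0.0023188 ,
       -0.02172938]), 'effort': array([-2.77563711e-03, -4.12461805e+01, -2.31975049e+01,  7.29386578e-02,
        4.58523142e-02, -1.35698524e-04]), 'ee_pos': array([ 157.00323331, -552.62137738,  213.12227171]), 'ee_rot': array([-1.79898637e+02, -1.88322177e-03,  1.58563197e+01]), 'force': array([-0.6257286 ,  0.13452721,  0.64936934]), 'torque': array([0.00368629, 0.04048595, 0.00822395]), 'gripper_force': 0.0, 'gripper_width': 91.29554873386115}
scene long_caddy_center place [294. 204.] 0.87
scene long_caddy_center place [206. 236.] 0.66
scene long_caddy_center [293. 213.] 0.65 2447 [[465.0, 66.0, 2.0], [507.0, 136.0, 58.0], [552.0, 197.0, 128.0]] [134. 128. 113.]
scene long_caddy_center [202. 237.] 0.57 2283 [[593.0, -84.0, 1.0], [666.0, -12.0, 47.0], [725.0, 54.0, 129.0]] [255. 209. 208.]
scene short_caddy_center place [378. 243.] 0.61
scene short_caddy_center
[... 713 characters left out ...]
3. 228.]
top long_caddy_center [318. 187.] 0.64 2100 [[592.0, -71.0, 3.0], [643.0, -11.0, 83.0], [709.0, 45.0, 130.0]] [236.  139.  140.5]
top short_caddy_center place [212. 203.] 0.79
top short_caddy_center place [113. 275.] 0.7
top short_caddy_center place [173. 264.] 0.67
top short_caddy_center [214. 202.] 0.96 1238 [[582.0, 188.0, 2.0], [627.0, 236.0, 84.0], [672.0, 289.0, 130.0]] [ 57. 224. 194.]
top short_caddy_center [177. 268.] 0.7 1429 [[446.0, 297.0, 2.0], [486.0, 335.0, 70.0], [546.0, 378.0, 130.0]] [247. 238. 211.]
top short_caddy_center [119. 276.] 0.66 1576 [[431.0, 424.0, 1.0], [472.0, 465.0, 52.0], [538.0, 518.0, 130.0]] [ 52.  167.5 135. ]
top rail_mid place [417. 226.] 0.68
```

View pics/top0.png

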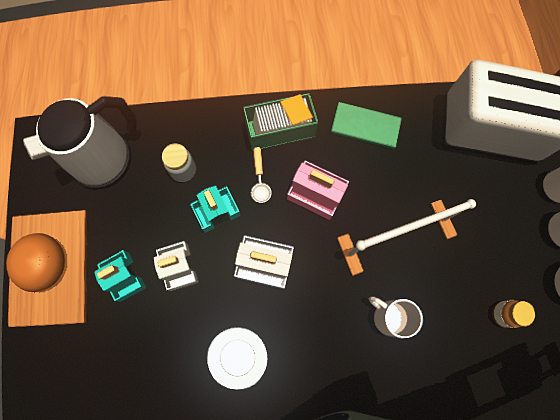

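View pics/scene0.png

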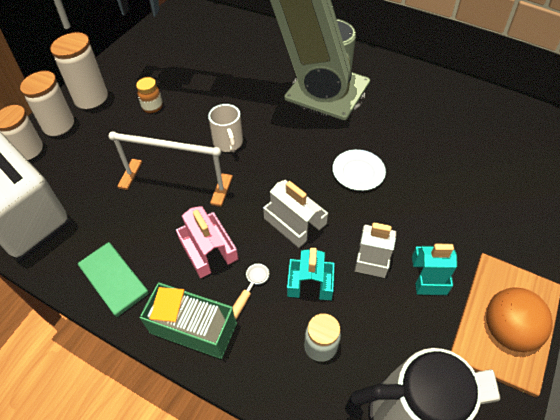

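Run:
```python
from h import *
z=np.load("top0.npz"); im,d=z["im"],z["d"]
cv2.imwrite("pics/crop.png",cv2.resize(im[200:330,140:320,::-1],None,fx=4,fy=4))
W=cloud("top",d>0,d)
def rect(P,n):
    (c,s,a)=cv2.minAreaRect(P[:,:2].astype(np.float32)); b=cv2.boxPoints((c,s,a))
    e=max([b[1]-b[0],b[2]-b[1]],key=np.linalg.norm); print(n,len(P),np.round(c,1),np.round(s,1),"long axis yaw",round(np.degrees(np.arctan2(e[1],e[0]))%180,1),P[:,2].min().round(),np.median(P[:,2]).round(1))
def near(x,y,r): return W[np.hypot(W[:,0]-x,W[:,1]-y)<r]
A=near(490,131,95); rect(A[(A[:,2]>112)&(A[:,2]<140)],"grip"); rect(A[(A[:,2]>60)&(A[:,2]<140)],"body")
# rail: find points at z 140-165, y<0
B=W[(W[:,2]>148)&(W[:,2]<170)&(W[:,0]>300)]
B=B[(B[:,1]<0)]
print(np.percentile(B,[1,50,99],axis=0).round() if len(B) else 0)
rect(B,"rail")
r=world("top",[[417,226]],[d[226,417]]);print(r,d[222:231,413:422].round())
```

```text
grip 189 [487.7 129.3] [55.8 14.5] long axis yaw 71.9 112.0 128.8
body 1260 [487.7 129.5] [120.2  51. ] long axis yaw 71.9 60.0 92.1
[[ 483. -586.  149.]
 [ 552. -313.  159.]
 [ 889.  -70.  170.]]
rail 1734 [ 620.1 -305.3] [289.4 535.2] long axis yaw 131.8 148.0 158.5
[[ 518.52001006 -202.4268213   160.26681056]] [[ 872.  872.  869.  868.  869.  869.  867.  866.  865.]
 [ 868.  867.  865.  868.  869.  868.  868.  865.  866.]
 [ 866.  864.  867.  866.  867.  864.  864.  868.  867.]
 [ 862.  865.  866.  864.  865.  865.  870.  866.  867.]
 [ 862.  866.  864.  865.  864.  866.  867.  869.  867.]
 [ 865.  868.  865.  867.  867.  869.  867.  870. 1026.]
 [ 865.  867.  864.  866.  869. 1026. 1027. 1028. 1024.]
 [ 866.  868.  873. 1023. 1027. 1026. 1024. 1022. 1026.]
 [1024. 1026. 1027. 1021. 1026. 1024. 1024. 1023. 1023.]]
```

Run:
```python
from h import *
z=np.load("top0.npz"); im,d=z["im"],z["d"]
W=cloud("top",d>0,d)
def fit(W,n):
    B=W[(W[:,2]>140)&(W[:,2]<182)&(W[:,0]>400)&(W[:,0]<640)&(W[:,1]<-30)&(W[:,1]>-370)&(abs(W[:,0]-518-(W[:,1]+202)*-.35)<60)]
    (c,s,a)=cv2.minAreaRect(B[:,:2].astype(np.float32)); b=cv2.boxPoints((c,s,a))
    e=max([b[1]-b[0],b[2]-b[1]],key=np.linalg.norm)
    v=cv2.fitLine(B[:,:2].astype(np.float32),cv2.DIST_HUBER,0,.01,.01).ravel()
    print(n,len(B),np.round(c,1),np.round(s,1),np.degrees(np.arctan2(e[1],e[0]))%180,v,np.degrees(np.arctan2(v[1],v[0]))%180)
    t=B[:,:2]@v[:2]; print(np.percentile(t,[0,50,100]), [np.median(B[(t>=a)&(t<a+40),2]).round(1) for a in np.arange(t.min(),t.max()-20,40)])
fit(W,"top")
z=np.load("scene0.npz"); fit(cloud("scene",z["d"]>0,z["d"]),"scene")
```

```text
top 977 [ 524.2 -204.9] [ 21.6 286.9] 105.01901 [ 2.6088145e-01 -9.6537083e-01  5.2191577e+02 -2.0028996e+02] 105.122375
[191.17049656 328.45248825 478.04902181] [np.float64(158.2), np.float64(157.9), np.float64(158.1), np.float64(158.1), np.float64(158.2), np.float64(158.2), np.float64(158.5)]
scene 785 [ 529.2 -204.8] [ 20.6 286.5] 104.54898 [ 2.5787243e-01 -9.6617895e-01  5.3075836e+02 -2.0156242e+02] 104.94386
[191.08513832 326.61621072 477.57198274] [np.float64(154.8), np.float64(155.6), np.float64(155.5), np.float64(156.4), np.float64(156.9), np.float64(155.5), np.float64(155.9)]
```

View pics/crop.png

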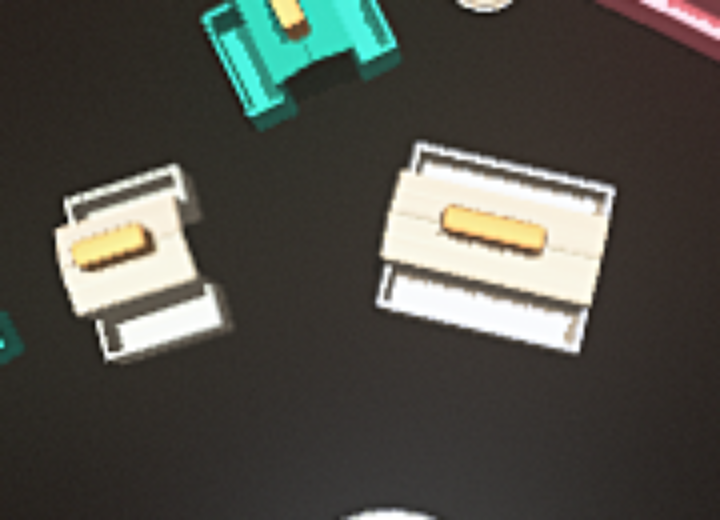

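Candidates (top view): the long class shows steel (264,263) and pink (318,187). The short class shows steel (175,266) and turquoise (214,203) and (119,276). The crop shows the steel long caddy at (264,263) in white with a light wooden grip, so I choose that one. It sits at about (488,129) with yaw 72°. The rail's middle is at about (525,-204) with yaw 105°, and the bar's top reads z≈158, as expected.

Emit:
{"op": "send_rows", "data": {
  "targets": [
    [[0,0,0.052,0.08,0.17,0.01,-1],[0,0,0.052,0.08,0.17,0.01,-1],[0,0,0.052,0.08,0.17,0.01,-1],[0,0,0.052,0.08,0.17,0.01,-1],[0,0,0.052,0.08,0.17,0.01,-1],[0,0,0.052,0.08,0.17,0.01,-1],[0,0,0.052,0.08,0.17,0.01,-1],[0,0,0.052,0.08,0.17,0.01,-1],[0,0,0.052,0.08,0.17,0.01,-1],[0,0,0.052,0.08,0.17,0.01,-1],[0,0,0.052,0.08,0.17,0.01,-1],[0,0,0.052,0.08,0.17,0.01,-1]]
  ],
  "grip_force": 25
}}

```text
time_s: 1.8
ee_pos: [349.5, -143.7, 238.4]
ee_rot: [179.9, 0.0, 72.2]
force: [-0.1, -1.0, 0.3]
gripper_width: 91.6
gripper_force: 0.0
```

Emit:
{"op": "send_rows", "data": {
  "targets": [
    [[0,0,0,0.08,0.17,0,-1],[0,0,0,0.08,0.17,0,-1],[0,0,0,0.08,0.17,0,-1],[0,0,0,0.08,0.17,0,-1],[0,0,0,0.08,0.17,0,-1],[0,0,0,0.08,0.17,0,-1],[0,0,0,0.08,0.17,0,-1],[0,0,0,0.08,0.15,0,-1],[0,0,0,0,0,0,-1],[0,0,0,0,0,0,-1],[0,0,0,0,0,0,-1]]
  ]
}}

```text
time_s: 2.9
ee_pos: [476.6, 122.2, 237.9]
ee_rot: [-180.0, 0.0, 72.0]
force: [-0.1, 0.3, -0.7]
gripper_width: 91.0
gripper_force: 0.0
```

Run:
```python
from h import *
st=env.state(); im,d=optics.grab_frame("wrist"); cv2.imwrite("pics/w1.png",im[:,:,::-1])
print(st["time_s"],st["ee_pos"],st["ee_rot"],st["qpos"])
W=cloud("wrist",d>0,d,st)
A=W[np.hypot(W[:,0]-488,W[:,1]-129)<95]
for lo in (112,60):
    P=A[(A[:,2]>lo)&(A[:,2]<140)]
    if len(P)<5: print(len(P));continue
    (c,s,a)=cv2.minAreaRect(P[:,:2].astype(np.float32)); b=cv2.boxPoints((c,s,a))
    e=max([b[1]-b[0],b[2]-b[1]],key=np.linalg.norm); print(lo,len(P),np.round(c,1),np.round(s,1),np.degrees(np.arctan2(e[1],e[0]))%180,np.percentile(P[:,2],[5,50,95]))
```

```text
2.9 [476.59742592 122.16126163 237.93429334] [-1.79983960e+02  3.77787754e-02  7.19933400e+01] [ 1.30536174e+01  9.92756847e+00  9.76039350e+01 -2.52549687e-02
  7.25017304e+01  3.10678833e+01]
112 1278 [488.7 130.1] [55.1 13.7] 72.1129 [125.36473603 128.03274434 129.29875779]
60 7806 [488.3 129.3] [120.5  50.4] 71.860466 [ 86.15743944  91.4285732  128.45920284]
```

View pics/w1.png

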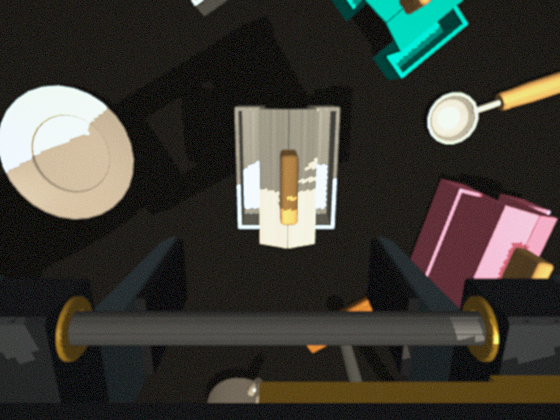

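The wrist view shows the steel caddy's grip at (289,187), lying along the picture's vertical, so the tool yaw matches. Both measurements put it at (488.3,129.7).

Emit:
{"op": "send_rows", "data": {
  "targets": [
    [[0,0,0,0.0585,0.0375,0,-1],[0,0,0,0,0,-0.14,-1],[0,0,0,0,0,-0.14,-1],[0,0,0,0,0,-0.14,-1],[0,0,0,0,0,-0.12,-1],[0,0,0,0,0,-0.1,-1],[0,0,0,0,0,-0.05,-1],[0,0,0,0,0,0,-1],[0,0,0,0,0,0,-1]]
  ]
}}

```text
time_s: 3.85
ee_pos: [489.7, 130.4, 100.7]
ee_rot: [179.9, -0.0, 72.0]
force: [0.5, 1.0, 0.7]
gripper_width: 91.6
gripper_force: 0.0
```

Emit:
{"op": "send_rows", "data": {
  "targets": [
    [[0,0,0,0,0,0,1],[0,0,0,0,0,0,1],[0,0,0,0,0,0,1],[0,0,0,0,0,0,1],[0,0,0,0,0,0,1],[0,0,0,0,0,0,1],[0,0,0,0,0,0,1],[0,0,0,0,0,0,1],[0,0,0,0,0,0,1],[0,0,0,0,0,0,1]]
  ],
  "grip_force": 30
}}

```text
time_s: 4.85
ee_pos: [488.9, 130.4, 99.9]
ee_rot: [180.0, 0.0, 72.0]
force: [2.0, -0.9, 0.6]
gripper_width: 13.9
gripper_force: 0.8
```

Emit:
{"op": "send_rows", "data": {
  "targets": [
    [[0,0,0,0,0,0,1],[0,0,0,0,0,0,1],[0,0,0,0,0,0,1],[0,0,0,0,0,0.02,1],[0,0,0,0,0,0.04,1],[0,0,0,0,0,0.04,1],[0,0,0,0,0,0,1]]
  ]
}}

```text
time_s: 5.55
ee_pos: [489.8, 130.6, 121.4]
ee_rot: [179.8, -0.1, 72.0]
force: [0.6, 1.0, -3.3]
gripper_width: 13.9
gripper_force: 30.0
```

Emit:
{"op": "send_rows", "data": {
  "targets": [
    [[0,0,0,0,0,0.06,1],[0,0,0,0,0,0.1,1],[0,0,0,0,0,0.12,1],[0,0,0,0,0,0.12,1],[0,0,0,0,0,0.12,1],[0,0,0,0,0,0.12,1],[0,0,0,0,0,0.12,1],[0,0,0,0,0,0.1,1],[0,0,0,0,0,0.04,1],[0,0,0,0,0,0,1]]
  ]
}}

```text
time_s: 6.55
ee_pos: [489.1, 130.5, 301.2]
ee_rot: [179.9, -0.1, 72.0]
force: [-0.4, -0.7, -4.6]
gripper_width: 13.7
gripper_force: 30.0
```

Emit:
{"op": "send_rows", "data": {
  "targets": [
    [[0,0,0.02,0.01,-0.06,0,1],[0,0,0.03,0.015,-0.1,0,1],[0,0,0.035,0.015,-0.15,0,1],[0,0,0.035,0.02,-0.17,0,1],[0,0,0.035,0.02,-0.17,0,1],[0,0,0.035,0.02,-0.17,0,1],[0,0,0.035,0.02,-0.17,0,1],[0,0,0.035,0.015,-0.17,0,1],[0,0,0.035,0.015,-0.17,0,1],[0,0,0.03,0.015,-0.15,0,1],[0,0,0.027,0.01,-0.12,0,1],[0,0,0.015,0.005,-0.073,0,1]]
  ]
}}

```text
time_s: 7.75
ee_pos: [524.1, -206.0, 298.0]
ee_rot: [-179.8, -0.1, 105.0]
force: [-0.2, 1.0, -3.7]
gripper_width: 14.0
gripper_force: 30.0
```

Emit:
{"op": "send_rows", "data": {
  "targets": [
    [[0,0,0,0,0,0,1],[0,0,0,0,0,0,1],[0,0,0,0,0,0,1]]
  ]
}}

```text
time_s: 8.05
ee_pos: [524.5, -203.2, 299.4]
ee_rot: [-180.0, -0.1, 105.1]
force: [-0.8, 0.4, -3.5]
gripper_width: 14.0
gripper_force: 30.0
```

```bash
cat > m.py <<'E'
from h import *
import sys
st=env.state(); print(st["time_s"],st["ee_pos"],st["ee_rot"],st["force"])
tag=sys.argv[1]
for c in ["wrist","scene"]:
    im,d=optics.grab_frame(c); cv2.imwrite(f"pics/{c}{tag}.png",im[:,:,::-1]); W=cloud(c,d>0,d,st); np.savez(f"{c}{tag}.npz",W=W)
    e0=st["ee_pos"]; zf=e0[2]-100
    # bar: perpendicular offset from nominal
    u=np.array([np.cos(np.radians(105)),np.sin(np.radians(105))]); n=np.array([u[1],-u[0]])
    r=W[:,:2]-np.array([525,-204]); s=r@u; p=r@n
    for lo,hi in ((-150,-60),(-60,60),(60,150),(-150,150)):
        m=(s>lo)&(s<hi)&(abs(p)<25)&(W[:,2]>138)&(W[:,2]<170)
        if m.sum()>20: print(c,"bar",lo,hi,m.sum(),"p pct",np.percentile(p[m],[3,50,97]).round(1),"s",s[m].min().round(),s[m].max().round())
    q=W[:,:2]-e0[:2]; m=(np.hypot(*q.T)<80)&(W[:,2]>zf-5)&(W[:,2]<zf+125)
    if m.sum()>20:
        print(c,"caddy",m.sum(),"s",np.percentile(s[m],[2,98]).round(),"p",np.percentile(p[m],[2,98]).round(),"z",np.percentile(W[m,2],[2,98]).round())
E
python3 m.py 2
```

```text
8.05 [ 524.52688274 -203.22341674  299.41563116] [-1.79956653e+02 -7.62912957e-02  1.05073549e+02] [-0.83281915  0.40403086 -3.54758219]
wrist bar -60 60 417 p pct [-8.3 -0.8  6.7] s 42.0 60.0
wrist bar 60 150 2249 p pct [-8.2 -0.8  7.3] s 60.0 141.0
wrist bar -150 150 2666 p pct [-8.3 -0.8  7.2] s 42.0 141.0
wrist caddy 20131 s [-53.  60.] p [-48.  46.] z [202. 319.]
scene bar -150 -60 157 p pct [-4.2  6.9 11.4] s -145.0 -61.0
scene bar -60 60 113 p pct [-2.4  7.7 11.1] s -55.0 59.0
scene bar 60 150 244 p pct [-2.6  6.4 11.7] s 60.0 142.0
scene bar -150 150 514 p pct [-2.7  7.  11.4] s -145.0 142.0
scene caddy 3025 s [-56.  61.] p [-32.  51.] z [203. 317.]
```

View pics/scene2.png

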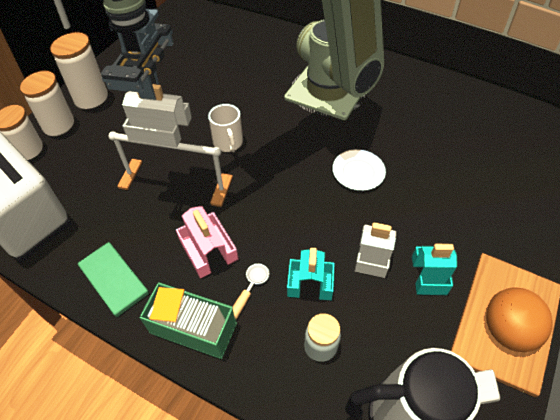

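View pics/wrist2.png

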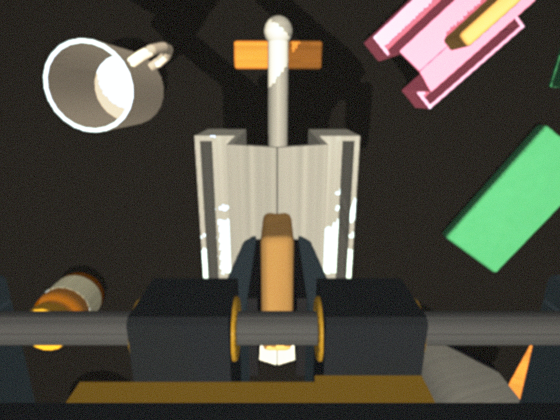

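The scene and wrist views show the caddy held level above the bar. In the wrist view the bar leaves the tunnel in line with the grip (column 277), within 1 mm sideways. Now I lower it.

Emit:
{"op": "send_rows", "data": {
  "targets": [
    [[0,0,0,0,0,-0.04,1],[0,0,0,0,0,-0.08,1],[0,0,0,0,0,-0.08,1],[0,0,0,0,0,-0.08,1],[0,0,0,0,0,-0.08,1],[0,0,0,0,0,-0.08,1],[0,0,0,0,0,-0.08,1],[0,0,0,0,0,-0.05,1],[0,0,0,0,0,-0.03,1],[0,0,0,0,0,-0.02,1],[0,0,0,0,0,0,1],[0,0,0,0,0,0,1]]
  ]
}}

```text
time_s: 9.35
ee_pos: [525.2, -204.4, 176.6]
ee_rot: [179.9, 0.0, 105.1]
force: [-0.3, -0.7, -4.4]
gripper_width: 13.8
gripper_force: 30.0
```

Emit:
{"op": "send_rows", "data": {
  "targets": [
    [[0,0,0,0,0,-0.015,1],[0,0,0,0,0,0,1],[0,0,0,0,0,0,1]]
  ]
}}

```text
time_s: 9.65
ee_pos: [524.8, -204.3, 173.1]
ee_rot: [180.0, 0.0, 105.0]
force: [0.3, 1.1, -3.5]
gripper_width: 13.6
gripper_force: 30.0
```

Emit:
{"op": "send_rows", "data": {
  "targets": [
    [[0,0,0,0,0,-0.01,1],[0,0,0,0,0,0,1],[0,0,0,0,0,0,1]]
  ]
}}

```text
time_s: 9.95
ee_pos: [524.8, -204.2, 170.9]
ee_rot: [-180.0, -0.0, 105.0]
force: [0.1, -0.2, -3.8]
gripper_width: 13.8
gripper_force: 30.0
```

Emit:
{"op": "send_rows", "data": {
  "targets": [
    [[0,0,0,0,0,-0.01,1],[0,0,0,0,0,-0.01,1],[0,0,0,0,0,0,1],[0,0,0,0,0,0,1]]
  ]
}}

```text
time_s: 10.35
ee_pos: [524.8, -204.2, 166.9]
ee_rot: [-180.0, -0.0, 105.0]
force: [0.4, -0.5, -2.8]
gripper_width: 13.6
gripper_force: 30.0
```

Emit:
{"op": "send_rows", "data": {
  "targets": [
    [[0,0,0,0,0,-0.005,1],[0,0,0,0,0,0,1],[0,0,0,0,0,0,1]]
  ]
}}

```text
time_s: 10.65
ee_pos: [524.8, -204.2, 166.0]
ee_rot: [180.0, 0.0, 105.0]
force: [0.4, -0.1, -4.5]
gripper_width: 13.9
gripper_force: 30.0
```

Emit:
{"op": "send_rows", "data": {
  "targets": [
    [[0,0,0,0,0,-0.005,1],[0,0,0,0,0,0,1],[0,0,0,0,0,0,1]]
  ]
}}

```text
time_s: 10.95
ee_pos: [524.9, -204.2, 165.8]
ee_rot: [180.0, 0.0, 105.1]
force: [-2.1, 0.5, 4.0]
gripper_width: 13.7
gripper_force: 30.0
```

Emit:
{"op": "send_rows", "data": {
  "targets": [
    [[0,0,0,0,0,-0.005,1],[0,0,0,0,0,0,1],[0,0,0,0,0,0,1]]
  ]
}}

```text
time_s: 11.25
ee_pos: [524.9, -204.3, 165.8]
ee_rot: [179.9, 0.1, 105.1]
force: [-3.4, 2.0, 9.7]
gripper_width: 13.8
gripper_force: 30.0
```

The caddy is seated on the bar at the expected height, and the force has turned upward. I now ease the grip and open slowly.

Emit:
{"op": "send_rows", "data": {
  "targets": [
    [[0,0,0,0,0,0.005,1],[0,0,0,0,0,0,1],[0,0,0,0,0,0,1],[0,0,0,0,0,0,1]]
  ],
  "grip_force": 5
}}

```text
time_s: 11.65
ee_pos: [525.0, -204.3, 165.8]
ee_rot: [180.0, 0.0, 105.1]
force: [-4.2, 1.7, 6.3]
gripper_width: 14.1
gripper_force: 5.0
```

Emit:
{"op": "send_rows", "data": {
  "targets": [
    [[0,0,0,0,0,0,0.65],[0,0,0,0,0,0,0.6],[0,0,0,0,0,0,0.5],[0,0,0,0,0,0,0.4],[0,0,0,0,0,0,0.3],[0,0,0,0,0,0,0.2],[0,0,0,0,0,0,0.1],[0,0,0,0,0,0,0.1],[0,0,0,0,0,0,0.1],[0,0,0,0,0,0,0.1]]
  ]
}}

```text
time_s: 12.65
ee_pos: [524.8, -204.2, 165.0]
ee_rot: [180.0, 0.0, 105.0]
force: [0.9, 0.4, 0.0]
gripper_width: 41.2
gripper_force: 0.0
```

```bash
python3 m.py 3
```

```text
12.65 [ 524.83489995 -204.22670576  165.00852009] [1.79992517e+02 2.18908747e-03 1.05049294e+02] [0.92469195 0.41708437 0.02336948]
wrist bar -150 -60 574 p pct [-17.1  -0.6  16.4] s -79.0 -60.0
wrist bar -60 60 13297 p pct [-23.1  -0.2  22.4] s -60.0 60.0
wrist bar 60 150 4971 p pct [-7.9 -0.7  6.9] s 60.0 122.0
wrist bar -150 150 18842 p pct [-22.6  -0.3  21.6] s -79.0 122.0
wrist caddy 24763 s [-61.  73.] p [-47.  46.] z [ 69. 185.]
scene bar -150 -60 178 p pct [-3.4  6.9 11.3] s -145.0 -63.0
scene bar -60 60 483 p pct [-20.8  14.3  24.8] s -59.0 60.0
scene bar 60 150 254 p pct [-2.7  6.3 12.7] s 60.0 142.0
scene bar -150 150 915 p pct [-18.4   8.4  24.6] s -145.0 142.0
scene caddy 2355 s [-59.  62.] p [-25.  52.] z [ 68. 184.]
```

View pics/wrist3.png

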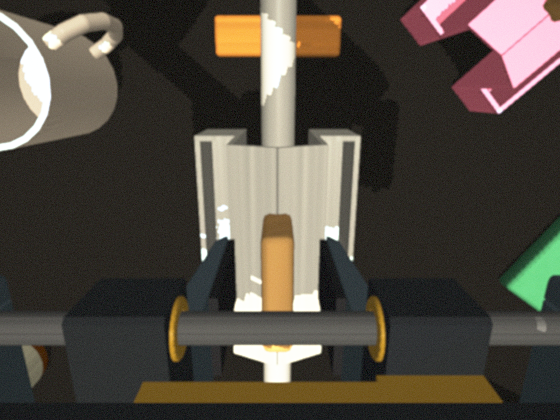

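The caddy hangs level astride the bar and the fingers are clear of the grip at (277,280). I retreat straight up.

Emit:
{"op": "send_rows", "data": {
  "targets": [
    [[0,0,0,0,0,0.03,0.1],[0,0,0,0,0,0.06,0.1],[0,0,0,0,0,0.1,0.1],[0,0,0,0,0,0.12,0.1],[0,0,0,0,0,0.12,0.1],[0,0,0,0,0,0.12,0.1],[0,0,0,0,0,0,0.1],[0,0,0,0,0,0,0.1],[0,0,0,0,0,0,0.1],[0,0,0,0,0,0,0.1]]
  ]
}}

```text
time_s: 13.75
ee_pos: [524.3, -204.0, 273.8]
ee_rot: [-179.9, -0.1, 105.1]
force: [0.5, -0.6, 0.4]
gripper_width: 40.9
gripper_force: 0.0
```

Run:
```python
from h import *
st=env.state(); print(st["time_s"],st["ee_pos"],st["force"])
im,d=optics.grab_frame("scene"); cv2.imwrite("pics/s4.png",cv2.resize(im[60:280,80:420,::-1],None,fx=2,fy=2))
c=np.array([524.8,-204.2]);W=cloud("scene",d>0,d); m=(np.hypot(*(W[:,:2]-c).T)<80)&(W[:,2]>50)&(W[:,2]<200); print(np.percentile(W[m,2],[1,99]),m.sum())
for s in optics.silhouettes("scene","short_caddy_center"): print(np.round(s["at"]),s["conf"])
```

```text
13.75 [ 524.27713135 -204.01169297  273.76744033] [ 0.51862129 -0.55259391  0.36087964]
[ 67.05280318 194.5079299 ] 2637
[313. 270.] 0.93
[376. 247.] 0.79
[437. 267.] 0.6
```

View pics/s4.png

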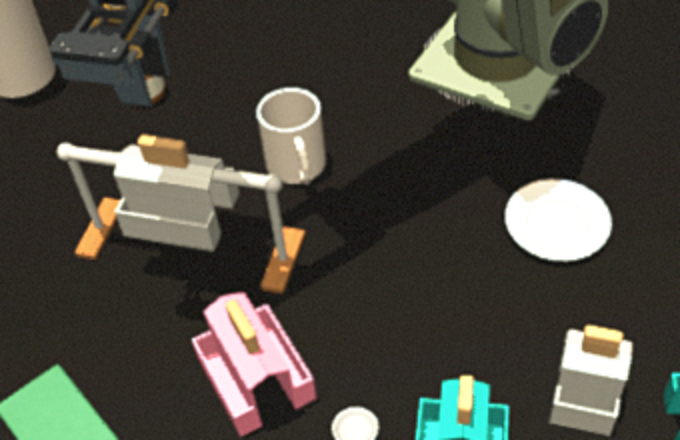

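The steel caddy hangs level at mid-bar (crop pixel 168,200), the gripper is clear, and the short caddy at (592,378) has not moved.

```bash
python3 -c "
from workcell import env
print(env.job_done())"
```

```text
the job is handed in; nothing more can be done
None
```

The longer steel caddy hangs level astride the middle of the rail, lowered on and released, the shorter caddy stands where it was, and the job was handed in at about 14 s; the hand-in returned no verdict.

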